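Load the pop-up reagent carriage of the bench reader

TASK

The bench reader's carriage is latched down: press its thumb pad firmly down to the stop with the closed fingers to release the push latch, and keep touching the pad as the carriage rises so that it does not fly up. Stand the dropper bottle fully home in the carriage's well and let go of it, then press the thumb pad to the stop again so that the carriage stays latched down with the bottle in it. Press with less than 25 N and only on the pad, never push the carriage down by the bottle, and leave the other things where they are.

Things in the scene. Friction and masses are not known exactly. Their poses are not given: they have to be found in the camera images.
- reader: bench reader: white casing, 128 (its x) x 84 (its y) x 70 mm high, fixed to the table; origin at the centre of its underside, z up. In its open top runs a grey carriage (102 x 46 mm) that slides straight up and down on a spring. On the carriage deck: the round thumb pad at the reader's x = -27 mm, the well at x = +26 mm, both at y = 0.
- carriage (a joint): height of the carriage in m: 0 = latched down, 0.028 = released and fully up, negative = pressed below the latched rest. Push latch: from either state, a press to the firm stop, then letting up, changes the state; a press that ends short of the stop changes nothing. Its spring pushes up with about 2 N at 0.028, 5 N at 0, 7 to 8 N at the stop. Released with no finger on it, it flies up.
- thumb_pad: black rubber thumb pad, a disc 36 mm across on a steel post on the carriage; for its place use pad_top. It is stiff: 10 N/mm, at most 4 mm. The firm stop lies 9 to 23 mm below the latched rest, unlike from unit to unit, and shows only by the force: from 7 to 8 N there it rises by 10 N/mm as the pad gives. A press of 14 to 20 N is surely at the stop.
- pad_top (a point): centre of the upper face of the thumb pad, 34 mm above the carriage deck (107 mm above the table when latched, 135 mm when up); press here, straight down
- well (a point): centre of the mouth of the round well, at deck height (73 mm above the table when latched, 101 mm when up), z up; the well is 32 mm wide and 16 mm deep with a flat floor
- dropper: the white dropper bottle with a tapered cap that stands by itself at the front of the table: body 28 mm across up to 52 mm height, cap about 20 mm across above that, 77 mm high in all, about 30 g; origin at the centre of its underside, z up
- bottle_mid (a point): centre of the dropper bottle, 38.5 mm above its underside (22.5 mm above the mouth of the well when it stands home)
- tape: bystander: roll of white tape lying flat, 53 mm across, 18 mm high; origin under its centre
- timer: bystander: small white timer, 61x61x21 mm; origin under its centre
- forceps: bystander: steel forceps lying flat, 125 mm long; origin under its centre
- stamp: bystander: small hand stamp, 55 mm high; origin under its centre
- bulb: bystander: black rubber bulb, 47 mm high; origin under its centre
- pen: bystander: black pen lying flat, 143 mm long; origin under its centre

How it is judged (in metres and radians):
On the way, in this order (a step that is already met when the one before it is completed fails the run):
1. the carriage is released and fully up (value of joint carriage above 0.025 m), for 0.2 s.
2. the bottle stands home in the well of the raised carriage, let go (horizontal distance between bottle_mid and well below 0.004 m and z of bottle_mid in the frame of well between 0.018 and 0.0265 m and angle between bottle_mid's own z axis and vertical below 0.12 rad and value of joint carriage above 0.022 m and contact force between the fingers and dropper below 0.05 N), for 0.2 s.
At the end, for the whole second after the job is handed in: The carriage stays latched by itself within 3 mm of its latched rest (joint 0), and the dropper bottle stands at rest in the well: within 4 mm of the well's axis, upright within 0.12 rad, its centre 18 to 26.5 mm above the mouth of the well (horizontal distance between bottle_mid and well below 0.004 m and z of bottle_mid in the frame of well between 0.018 and 0.0265 m and angle between bottle_mid's own z axis and vertical below 0.12 rad and value of joint carriage between -0.003 and 0.003 m and linear speed of dropper below 0.02 m/s); the robot touches nothing.
It fails at once if the robot presses on the reader, its carriage or its pad with more than 25 N (contact force between any of the fingers, the arm and reader above 25 N).
It fails at once if the carriage flies up faster than 0.35 m/s (velocity of joint carriage above 0.35 m/s).
It fails at once if the carriage is pushed down by the bottle: the fingers touch the bottle while the carriage is below 18 mm (value of joint carriage below 0.018 m and contact force between the fingers and dropper above 0.5 N and horizontal distance between bottle_mid and well below 0.02 m).
It fails at once if the fingers press on the casing or the carriage instead of the pad, with more than 6 N (contact force between the fingers and reader above 6 N and contact force between the fingers and thumb_pad below 0.5 N).
It fails at once if a bystander is moved by more than 30 mm (distance of any of tape, timer, forceps, stamp, bulb, pen from where it was at the start of the episode above 0.03 m).
It also fails if it takes over 64 s, if anything falls off the work surface, if the arm or the gripper's body presses on something with over 40 N, if the wrist force passes 120 N, or if a joint passes its speed limit or range.

ROBOT

A 6-joint arm with a two-finger parallel gripper is mounted at the origin on a cart in front of the work surface, level with it; the furniture and walls round the work are solid. World frame = base frame: x ahead of the robot, y to its left, z up, the work surface at z = 0. Lengths are in mm, angles in rad, forces in N, time in s.
With the tool pointing down it reaches from about 350 to 975 mm from the base axis. Payload 7.1 kg.
Tool frame: the origin (TCP) lies at the very end of the fingers, on their centre line; the grasp point (between the pads) lies ctrl.hold_point_z behind it (ctrl.hold_point_z is the distance from the TCP to the grasp point, in mm); z points along the fingers, y is the line along which they close (so a half turn about z gives the same grasp; the last joint's range is limited). The gripper opens to 88 mm and grips with 3 to 60 N. Pads are 20 mm wide; open, the fingers measure 115 mm over their backs; the gripper's body (75 mm by 178 mm) begins 61 mm behind the grasp point.
Start: joints at [1.323, 0.423, 1.63, -0, 1.089, -0.019], TCP at [141.724, 608.703, 222.675] pointing down, gripper open.
Joint ranges: [-3, 3], [-0.9, 2.11], [0.09, 2.58], [-1.31, 4.45], [0.11, 2.69], [-2.54, 2.54]. Speed limits (rad/s): [2.39, 2.39, 3.01, 3.14, 3.14, 3.14].

INTERFACE

Orientations are given as a rotation vector (axis times angle).
In Python, from workcell import ctrl gives the robot as it stands. The module is installed in compiled form; this text tells all that it offers.
- The arm moves only by the shell command python3 -m creep 'ROWS'. ROWS is JSON, a list of rows, each an object with "translation": the shift along the tool's x, y, z in mm, a list of three; "angular": the turn, a rotation vector about the tool's x, y, z in rad, a list of three; "jaw": the opening, from 0 (shut) to 1 (fully open). A call has exactly 8 rows; each row is the pose to reach, as a shift and turn from the pose commanded when the call began, along the tool's axes at that moment; what a row does not reach only later rows make up. A row lasts 1/8 s, in which the tool goes at most 62.5 mm and 10.7 degrees, less where a joint would pass 70% of its speed; a pose out of reach is approached as far as the arm can. A call with a gripper value outside its range is refused whole. The fingers move at their own pace and stop on an object; the grip force is fixed at half the most. Time passes only in rows, so rows that repeat a pose let the fingers close, or fill a call up. It gives the time, the measured TCP pose, the force, the opening and the grip force at its end, in the units of the state.
- ctrl.get_obs(): the state, without advancing time (a new reading comes with each control period).
- ctrl.get_image(name): name is "scene" or "top" or "wrist"; returns the picture (420x560x3 uint8, red, green, blue); there is no depth.
- ctrl.camera_info(name): a dict with "camera_matrix" (3x3 intrinsics, pixels), "world_from_camera" (4x4, takes a point from camera to world coordinates). Camera axes: x right, y up, looking along -z (the intrinsics and any distortion apply to the point x, -y, -z); pixel columns grow to the right and rows downward; lengths in mm; the calibration is good to about 2 mm. A picture is of the moment at which its call begins: read the wrist's pose just before it. camera_info takes no time and is no camera call; for the wrist camera it gives the pose at the moment of the call.
- ctrl.close_job(): hands the job in; it is judged then, once.
Trained networks look in the newest picture that a camera, given by its name, has taken for a name from the list of things; names that differ only in an ending like _2 or _b are one class to them, and where a whole thing is asked for, a point or a joint stands for the part that bears it (a point fixed in the world has none). Each returns a list of dicts, best first, with "score" (0 to 1); they miss things now and then, are a little off and sometimes report something else, mostly with a low value. They report only what shows in the picture. A call takes as long as a camera call.
- ctrl.look_for(camera, label): "rect" ([left, top, right, bottom] in pixels, round what is visible of it).
The state is a dict: "t": time; "qpos": joint angles; "qvel": joint speeds; "joint_torque": joint torques, N m; "ee_pos": TCP position; "orientation": TCP orientation; "ft_force": force on the tool from outside, world axes, zero at the start; "moment": the same for the moment, N m; "width": finger opening in mm; "grasp_force": force on a finger pad.
Only numpy, scipy, OpenCV 4.12 (cv2) and the standard library are available. Lean on these libraries where they do the work, as an engineer would, in place of code of your own. Each camera call takes 0.05 s, during which the arm holds its last target. There are 200 camera calls.

## Working session

There is one attempt and no reset: what is moved stays moved. The work goes in short steps, Python scripts to look and compute and a shell command to move; the robot and the scene stay as the last step left them, time stands still between calls to the robot, and variables do not carry over. Pictures are saved under pics/ and viewed, at most 10 in all, crops included, and the job is handed in when it is done.

```bash
mkdir -p pics
cat > h.py <<'E'
import numpy as np, cv2
from workcell import ctrl
def ray(cam,u,v,info=None):
    i=info or ctrl.camera_info(cam);K=np.array(i["camera_matrix"]);T=np.array(i["world_from_camera"])
    d=np.linalg.inv(K)@[u,v,1]; d=T[:3,:3]@[d[0],-d[1],-d[2]]
    return T[:3,3],d
def onz(cam,u,v,z,info=None):
    o,d=ray(cam,u,v,info); return o+d*(z-o[2])/d[2]
def proj(cam,p,info=None):
    i=info or ctrl.camera_info(cam);K=np.array(i["camera_matrix"]);T=np.array(i["world_from_camera"])
    c=np.linalg.inv(T)@np.r_[p,1]; q=K@[c[0],-c[1],-c[2]]; return q[:2]/q[2]
def snap(cam,name):
    im=ctrl.get_image(cam); cv2.imwrite(f"pics/{name}.png",im[:,:,::-1]); return im
E
python3 - <<'E'
from h import *
print(ctrl.hold_point_z, ctrl.get_obs())
a=snap("top","top1");b=snap("scene","scene1")
for c in("top","scene"):
    i=ctrl.camera_info(c);print(c,np.round(i["world_from_camera"],3).tolist(),np.round(i["camera_matrix"],1).tolist(),i.keys())
    for l in("reader","thumb_pad","dropper"):
        for r in ctrl.look_for(c,l)[:2]:
            x=r["rect"];print(c,l,round(r["score"],2),np.round(x), onz(c,(x[0]+x[2])/2,(x[1]+x[3])/2,{"reader":70,"thumb_pad":107,"dropper":50}[l]).round())
E
```

```text
18.700000000000003 {'t': 0.0, 'qpos': array([ 1.32300987e+00,  4.23847123e-01,  1.63066103e+00,  2.21922226e-06,
        1.08858176e+00, -1.90028509e-02]), 'qvel': array([-0.00117249, -0.00036679,  0.00154872,  0.00110115,  0.00125118,
       -0.00040411]), 'joint_torque': array([ 3.86846179e-03, -5.44606769e+01, -2.73682523e+01,  6.47458225e-02,
        2.25094298e-02, -1.07791022e-04]), 'ee_pos': array([141.58998281, 608.19921696, 221.90914908]), 'orientation': array([-3.58567763e-01, -3.12085961e+00,  2.33042690e-03]), 'ft_force': array([-0.87818804, -0.3205746 , -0.08292846]), 'moment': array([ 0.03826372, -0.01735144,  0.01729881]), 'grasp_force': 0.0, 'width': 87.96175592183633}
top [[0.038, 0.977, -0.21, 312.526], [-0.999, 0.038, -0.002, -221.026], [0.006, 0.21, 0.978, 1071.243], [0.0, 0.0, 0.0, 1.0]] [[463.6, 0.0, 268.8], [0.0, 463.6, 215.9], [0.0, 0.0, 1.0]] dict_keys(['camera_matrix', 'world_from_camera'])
top reader 0.75 [145. 216. 189. 278.] [450.  -1.  70.]
top thumb_pad 0.7 [155. 248. 171. 263.] [426.  -2. 107.]
top dropper 0.42 [300. 235. 318. 248.] [ 477. -311.   50.]
scene [[0.76, 0.242, -0.603, 4.675], [-0.649, 0.322, -0.689, -836.493], [0.027, 0.915, 0.402, 436.824], [0.0, 0.0, 0.0, 1.0]] [[402.4, 0.0, 279.4], [0.0, 402.4, 217.4], [0.0, 0.0, 1.0]] dict_keys(['camera_matrix', 'world_from_camera'])
scene reader 0.97 [162. 189. 220. 236.] [410. -64.  70.]
scene thumb_pad 0.65 [173. 185. 191. 196.] [416. -15. 107.]
scene dropper 0.78 [276. 239. 291. 277.] [ 464. -327.   50.]
```

View pics/top1.png

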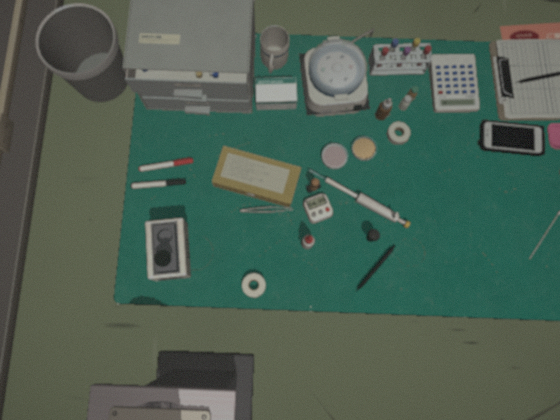

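View pics/scene1.png

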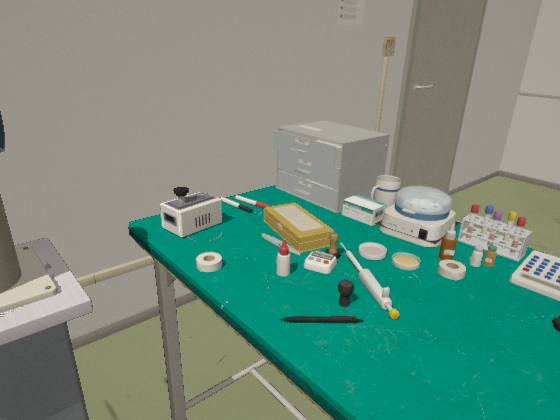

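Top view: the reader stands at about (167,247) with the pad at (163,256) and the well at about (165,234). The bottle, with its red cap, is at (308,241). The scene view agrees, with the bottle upright at (284,258) and the timer beyond it.

```bash
cat >> h.py <<'E'
from scipy.spatial.transform import Rotation as R
def delta(p,psi):
    o=ctrl.get_obs(); A=R.from_rotvec(o["orientation"])
    B=R.from_matrix(np.array([[-np.cos(psi),-np.sin(psi),0],[-np.sin(psi),np.cos(psi),0],[0,0,-1]]).T)
    print("trans",A.inv().apply(np.array(p)-o["ee_pos"]).round(1),"ang",(A.inv()*B).as_rotvec().round(3),"at",o["ee_pos"].round(1),"t",o["t"])
E
python3 -c "
from h import *
delta([420,0,250],0.08)"
```

```text
trans [-409.1 -529.7  -27.3] ang [-0.    -0.    -0.309] at [141.7 608.6 222.6] t 0.4
```

```bash
python3 -m creep '[{"translation":[-30,-45,-27],"angular":[0,0,-0.1],"jaw":0},{"translation":[-68,-88,-27],"angular":[0,0,-0.2],"jaw":0},{"translation":[-106,-136,-27],"angular":[0,0,-0.309],"jaw":0},{"translation":[-144,-185,-27],"angular":[0,0,-0.309],"jaw":0},{"translation":[-182,-234,-27],"angular":[0,0,-0.309],"jaw":0},{"translation":[-220,-283,-27],"angular":[0,0,-0.309],"jaw":0},{"translation":[-258,-332,-27],"angular":[0,0,-0.309],"jaw":0},{"translation":[-295,-381,-27],"angular":[0,0,-0.309],"jaw":0}]'
python3 -c "
from h import *
delta([420,0,250],0.08)"
```

```text
t: 1.4
ee_pos: [343.3, 169.1, 250.1]
orientation: [-0.127, 3.138, 0.001]
ft_force: [1.5, 0.5, 0.6]
width: 11.4
grasp_force: 0.0
trans [-6.280e+01 -1.747e+02  1.000e-01] ang [0.    0.001 0.001] at [343.3 169.1 250.1] t 1.4
```

```bash
python3 -m creep '[{"translation":[-16,-44,0],"angular":[0,0,0],"jaw":0},{"translation":[-32,-88,0],"angular":[0,0,0],"jaw":0},{"translation":[-48,-132,0],"angular":[0,0,0],"jaw":0},{"translation":[-63,-174,0],"angular":[0,0,0],"jaw":0},{"translation":[-63,-174,0],"angular":[0,0,0],"jaw":0},{"translation":[-63,-174,0],"angular":[0,0,0],"jaw":0},{"translation":[-63,-174,0],"angular":[0,0,0],"jaw":0},{"translation":[-63,-174,0],"angular":[0,0,0],"jaw":0}]'
python3 - <<'E'
from h import *
i=ctrl.camera_info("wrist"); snap("wrist","w1"); print(ctrl.get_obs()["ee_pos"],ctrl.get_obs()["ft_force"],np.round(i["world_from_camera"],2).tolist())
for l in("thumb_pad","reader"):
    for r in ctrl.look_for("wrist",l)[:2]:
        x=r["rect"];print(l,round(r["score"],2),np.round(x), onz("wrist",(x[0]+x[2])/2,(x[1]+x[3])/2,{"reader":70,"thumb_pad":107}[l],i).round(1))
E
```

```text
t: 2.4
ee_pos: [419.1, 3.2, 249.7]
orientation: [-0.129, 3.139, 0.0]
ft_force: [-0.1, -0.2, 0.6]
width: 0.6
grasp_force: 0.0
[419.1423238    3.08287734 249.73450794] [-0.07879881 -0.21918964 -0.39763011] [[-0.08, -0.96, -0.26, 347.67], [1.0, -0.08, -0.02, -4.23], [-0.0, -0.26, 0.96, 411.68], [0.0, 0.0, 0.0, 1.0]]
thumb_pad 0.57 [258. 181. 298. 220.] [421.2  -1.2 107. ]
reader 0.6 [235. 150. 321. 272.] [441.4   0.   70. ]
reader 0.57 [257. 180. 298. 222.] [430.3  -1.   70. ]
```

View pics/w1.png

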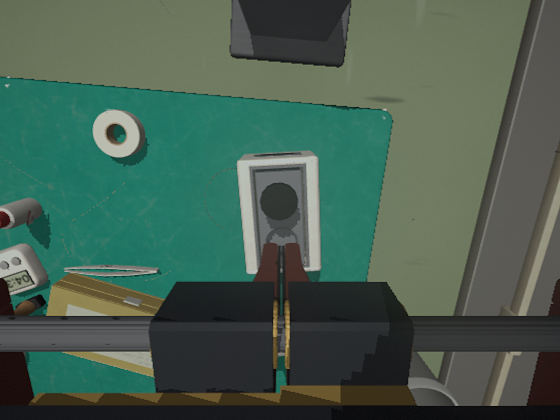

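The pad's disc is centred at (279,201). The casing's top runs from about (239,156) and (317,152) to (320,271), and the fingertips at (270-300,245) hide the well.

Run:
```python
from h import *
im=cv2.imread("pics/w1.png"); g=im.min(axis=2)
m=((g>120)&(im.max(2)-g<50)).astype(np.uint8); m[:,:225]=0;m[:,335:]=0;m[:135]=0;m[278:]=0
c=max(cv2.findContours(m,0,2)[0],key=cv2.contourArea)
P=np.array([onz("wrist",*q[0],70)[:2] for q in cv2.convexHull(c)],np.float32)
r=cv2.minAreaRect(P);print(r)
im=cv2.imread("pics/top1.png"); g=im.min(axis=2)
m=((g>100)&(im.max(2)-g<50)).astype(np.uint8); m[:,:135]=0;m[:,200:]=0;m[:205]=0;m[290:]=0
c=max(cv2.findContours(m,0,2)[0],key=cv2.contourArea)
P=np.array([onz("top",*q[0],70)[:2] for q in cv2.convexHull(c)],np.float32)
print(cv2.minAreaRect(P),cv2.boundingRect(c))
# pad: dark blob in wrist
im=cv2.imread("pics/w1.png");g=im.max(2)
m=(g<60).astype(np.uint8);m[:,255:256]=0;m2=np.zeros_like(m);m2[176:226,257:302]=m[176:226,257:302]
cc=max(cv2.findContours(m2,0,2)[0],key=cv2.contourArea);e=cv2.fitEllipse(cc);print(e,onz("wrist",*e[0],107))
```

```text
((445.540283203125, 1.86102294921875), (130.81834411621094, 82.17150115966797), 7.906018257141113)
((446.35546875, 3.1769065856933594), (132.05397033691406, 84.30123138427734), 7.886535167694092) (145, 218, 42, 63)
((278.5786437988281, 200.96499633789062), (35.87368392944336, 36.97273635864258), 166.69094848632812) [421.55126827  -0.98695518 107.        ]
```

```bash
python3 -c "
from h import *
delta([421,-1.5,120],0.138)"
```

```text
trans [ -1.4  -4.5 129.7] ang [ 0.     0.    -0.057] at [419.2   2.9 249.7] t 2.55
```

```bash
python3 -m creep '[{"translation":[-1.4,-4.5,30],"angular":[0,0,-0.057],"jaw":0},{"translation":[-1.4,-4.5,60],"angular":[0,0,-0.057],"jaw":0},{"translation":[-1.4,-4.5,90],"angular":[0,0,-0.057],"jaw":0},{"translation":[-1.4,-4.5,115],"angular":[0,0,-0.057],"jaw":0},{"translation":[-1.4,-4.5,129.7],"angular":[0,0,-0.057],"jaw":0},{"translation":[-1.4,-4.5,129.7],"angular":[0,0,-0.057],"jaw":0},{"translation":[-1.4,-4.5,129.7],"angular":[0,0,-0.057],"jaw":0},{"translation":[-1.4,-4.5,129.7],"angular":[0,0,-0.057],"jaw":0}]'
python3 - <<'E'
from h import *
delta([421,-1.5,100],0.138)
snap("wrist","w2"); i=ctrl.camera_info("wrist")
for c in ("wrist","scene"):
  ctrl.get_image(c)
  for r in ctrl.look_for(c,"thumb_pad")[:2]:
    x=r["rect"];print(c,round(r["score"],2),np.round(x), onz(c,(x[0]+x[2])/2,(x[1]+x[3])/2,107).round(1))
E
```

```text
t: 3.55
ee_pos: [421.7, -2.0, 120.7]
orientation: [-0.215, 3.133, -0.0]
ft_force: [-0.1, -0.7, 0.4]
width: 0.2
grasp_force: 0.0
trans [ 0.7  0.6 20.7] ang [-0.     0.002 -0.001] at [421.7  -2.  120.7] t 3.55
wrist 0.92 [255. 222. 317. 276.] [419.2  -1.3 107. ]
scene 0.41 [174. 188. 190. 195.] [414.9 -17.9 107. ]
```

View pics/w2.png

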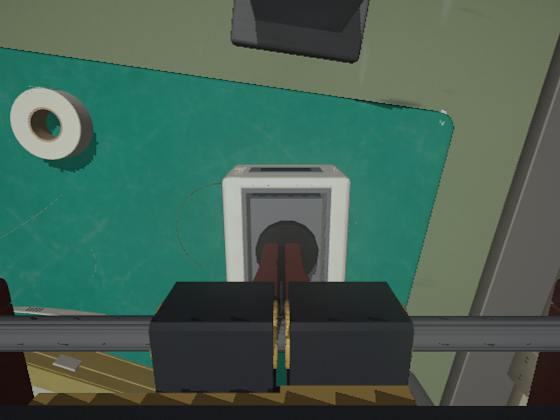

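The pad is centred near (286,249), right under the fingertips, and the casing is square to the image. It's aligned, so I'll press.

```bash
python3 -m creep '[{"translation":[1,0.5,4],"angular":[0,0,0],"jaw":0},{"translation":[1,0.5,8],"angular":[0,0,0],"jaw":0},{"translation":[1,0.5,11],"angular":[0,0,0],"jaw":0},{"translation":[1,0.5,13],"angular":[0,0,0],"jaw":0},{"translation":[1,0.5,15],"angular":[0,0,0],"jaw":0},{"translation":[1,0.5,17],"angular":[0,0,0],"jaw":0},{"translation":[1,0.5,19],"angular":[0,0,0],"jaw":0},{"translation":[1,0.5,21],"angular":[0,0,0],"jaw":0}]'
```

```text
t: 4.8
ee_pos: [419.9, -1.7, 99.1]
orientation: [0.215, -3.134, -0.0]
ft_force: [-2.5, 0.4, 6.9]
width: 0.6
grasp_force: 3.1
```

```bash
python3 -m creep '[{"translation":[0,0,0.3],"angular":[0,0,0],"jaw":0},{"translation":[0,0,0.6],"angular":[0,0,0],"jaw":0},{"translation":[0,0,0.9],"angular":[0,0,0],"jaw":0},{"translation":[0,0,1.2],"angular":[0,0,0],"jaw":0},{"translation":[0,0,1.4],"angular":[0,0,0],"jaw":0},{"translation":[0,0,1.4],"angular":[0,0,0],"jaw":0},{"translation":[0,0,1.4],"angular":[0,0,0],"jaw":0},{"translation":[0,0,1.4],"angular":[0,0,0],"jaw":0}]'
```

```text
t: 5.8
ee_pos: [419.9, -1.7, 97.8]
orientation: [0.215, -3.134, 0.0]
ft_force: [-2.7, -1.0, 6.2]
width: 0.4
grasp_force: 3.2
```

```bash
python3 -m creep '[{"translation":[0,0,0.3],"angular":[0,0,0],"jaw":0},{"translation":[0,0,0.6],"angular":[0,0,0],"jaw":0},{"translation":[0,0,0.9],"angular":[0,0,0],"jaw":0},{"translation":[0,0,1.2],"angular":[0,0,0],"jaw":0},{"translation":[0,0,1.4],"angular":[0,0,0],"jaw":0},{"translation":[0,0,1.4],"angular":[0,0,0],"jaw":0},{"translation":[0,0,1.4],"angular":[0,0,0],"jaw":0},{"translation":[0,0,1.4],"angular":[0,0,0],"jaw":0}]'
```

```text
t: 6.8
ee_pos: [419.9, -1.7, 96.4]
orientation: [0.215, -3.134, -0.0]
ft_force: [-1.6, 0.0, 7.1]
width: -0.0
grasp_force: 3.3
```

```bash
python3 -c "
from h import *
o=ctrl.get_obs();print(o['t'],o['ee_pos'],o['ft_force'])"
```

```text
6.8 [419.87822693  -1.68858986  96.3753836 ] [-1.62880956e+00  5.76593738e-03  7.10576520e+00]
```

```bash
python3 -m creep '[{"translation":[0,0,0.3],"angular":[0,0,0],"jaw":0},{"translation":[0,0,0.6],"angular":[0,0,0],"jaw":0},{"translation":[0,0,0.9],"angular":[0,0,0],"jaw":0},{"translation":[0,0,1.2],"angular":[0,0,0],"jaw":0},{"translation":[0,0,1.4],"angular":[0,0,0],"jaw":0},{"translation":[0,0,1.4],"angular":[0,0,0],"jaw":0},{"translation":[0,0,1.4],"angular":[0,0,0],"jaw":0},{"translation":[0,0,1.4],"angular":[0,0,0],"jaw":0}]'
```

```text
t: 7.8
ee_pos: [419.9, -1.7, 95.0]
orientation: [0.215, -3.134, -0.0]
ft_force: [-2.1, -0.2, 5.6]
width: 0.5
grasp_force: 3.3
```

```bash
python3 -m creep '[{"translation":[0,0,0.3],"angular":[0,0,0],"jaw":0},{"translation":[0,0,0.6],"angular":[0,0,0],"jaw":0},{"translation":[0,0,0.9],"angular":[0,0,0],"jaw":0},{"translation":[0,0,1.2],"angular":[0,0,0],"jaw":0},{"translation":[0,0,1.4],"angular":[0,0,0],"jaw":0},{"translation":[0,0,1.4],"angular":[0,0,0],"jaw":0},{"translation":[0,0,1.4],"angular":[0,0,0],"jaw":0},{"translation":[0,0,1.4],"angular":[0,0,0],"jaw":0}]'
```

```text
t: 8.8
ee_pos: [419.9, -1.7, 93.6]
orientation: [0.215, -3.134, 0.0]
ft_force: [-2.4, -0.4, 7.1]
width: 0.5
grasp_force: 3.4
```

```bash
python3 -m creep '[{"translation":[0,0,0.3],"angular":[0,0,0],"jaw":0},{"translation":[0,0,0.6],"angular":[0,0,0],"jaw":0},{"translation":[0,0,0.9],"angular":[0,0,0],"jaw":0},{"translation":[0,0,1.2],"angular":[0,0,0],"jaw":0},{"translation":[0,0,1.4],"angular":[0,0,0],"jaw":0},{"translation":[0,0,1.4],"angular":[0,0,0],"jaw":0},{"translation":[0,0,1.4],"angular":[0,0,0],"jaw":0},{"translation":[0,0,1.4],"angular":[0,0,0],"jaw":0}]'
```

```text
t: 9.8
ee_pos: [419.9, -1.7, 92.2]
orientation: [0.215, -3.134, -0.0]
ft_force: [-2.7, 0.0, 7.5]
width: 0.3
grasp_force: 3.8
```

```bash
python3 -m creep '[{"translation":[0,0,0.3],"angular":[0,0,0],"jaw":0},{"translation":[0,0,0.6],"angular":[0,0,0],"jaw":0},{"translation":[0,0,0.9],"angular":[0,0,0],"jaw":0},{"translation":[0,0,1.2],"angular":[0,0,0],"jaw":0},{"translation":[0,0,1.4],"angular":[0,0,0],"jaw":0},{"translation":[0,0,1.4],"angular":[0,0,0],"jaw":0},{"translation":[0,0,1.4],"angular":[0,0,0],"jaw":0},{"translation":[0,0,1.4],"angular":[0,0,0],"jaw":0}]'
```

```text
t: 10.8
ee_pos: [419.9, -1.7, 90.9]
orientation: [0.215, -3.134, 0.0]
ft_force: [-2.6, -0.3, 8.0]
width: 0.4
grasp_force: 3.9
```

```bash
python3 -m creep '[{"translation":[0,0,0.3],"angular":[0,0,0],"jaw":0},{"translation":[0,0,0.6],"angular":[0,0,0],"jaw":0},{"translation":[0,0,0.9],"angular":[0,0,0],"jaw":0},{"translation":[0,0,1.2],"angular":[0,0,0],"jaw":0},{"translation":[0,0,1.2],"angular":[0,0,0],"jaw":0},{"translation":[0,0,1.2],"angular":[0,0,0],"jaw":0},{"translation":[0,0,1.2],"angular":[0,0,0],"jaw":0},{"translation":[0,0,1.2],"angular":[0,0,0],"jaw":0}]'
```

```text
t: 11.8
ee_pos: [419.8, -1.7, 89.6]
orientation: [0.215, -3.134, -0.0]
ft_force: [-2.7, -0.7, 8.0]
width: -0.2
grasp_force: 4.0
```

```bash
python3 -m creep '[{"translation":[0,0,0.3],"angular":[0,0,0],"jaw":0},{"translation":[0,0,0.6],"angular":[0,0,0],"jaw":0},{"translation":[0,0,0.9],"angular":[0,0,0],"jaw":0},{"translation":[0,0,1.2],"angular":[0,0,0],"jaw":0},{"translation":[0,0,1.3],"angular":[0,0,0],"jaw":0},{"translation":[0,0,1.3],"angular":[0,0,0],"jaw":0},{"translation":[0,0,1.3],"angular":[0,0,0],"jaw":0},{"translation":[0,0,1.3],"angular":[0,0,0],"jaw":0}]'
```

```text
t: 12.8
ee_pos: [419.9, -1.7, 88.4]
orientation: [0.215, -3.134, -0.0]
ft_force: [-3.6, -0.5, 8.3]
width: 0.4
grasp_force: 4.1
```

```bash
python3 -m creep '[{"translation":[0,0,0.3],"angular":[0,0,0],"jaw":0},{"translation":[0,0,0.6],"angular":[0,0,0],"jaw":0},{"translation":[0,0,0.9],"angular":[0,0,0],"jaw":0},{"translation":[0,0,1.2],"angular":[0,0,0],"jaw":0},{"translation":[0,0,1.3],"angular":[0,0,0],"jaw":0},{"translation":[0,0,1.3],"angular":[0,0,0],"jaw":0},{"translation":[0,0,1.3],"angular":[0,0,0],"jaw":0},{"translation":[0,0,1.3],"angular":[0,0,0],"jaw":0}]'
```

```text
t: 13.8
ee_pos: [419.9, -1.7, 87.2]
orientation: [0.215, -3.134, 0.0]
ft_force: [-2.9, -0.6, 11.5]
width: 0.6
grasp_force: 5.5
```

```bash
python3 -m creep '[{"translation":[0,0,0.3],"angular":[0,0,0],"jaw":0},{"translation":[0,0,0.6],"angular":[0,0,0],"jaw":0},{"translation":[0,0,0.6],"angular":[0,0,0],"jaw":0},{"translation":[0,0,0.6],"angular":[0,0,0],"jaw":0},{"translation":[0,0,0.6],"angular":[0,0,0],"jaw":0},{"translation":[0,0,0.6],"angular":[0,0,0],"jaw":0},{"translation":[0,0,0.6],"angular":[0,0,0],"jaw":0},{"translation":[0,0,0.6],"angular":[0,0,0],"jaw":0}]'
```

```text
t: 14.8
ee_pos: [419.9, -1.7, 86.8]
orientation: [0.215, -3.134, 0.0]
ft_force: [-3.1, -1.1, 13.7]
width: 0.3
grasp_force: 6.8
```

```bash
python3 -m creep '[{"translation":[0,0,0.5],"angular":[0,0,0],"jaw":0},{"translation":[0,0,0.6],"angular":[0,0,0],"jaw":0},{"translation":[0,0,0.6],"angular":[0,0,0],"jaw":0},{"translation":[0,0,-2],"angular":[0,0,0],"jaw":0},{"translation":[0,0,-6],"angular":[0,0,0],"jaw":0},{"translation":[0,0,-11],"angular":[0,0,0],"jaw":0},{"translation":[0,0,-16],"angular":[0,0,0],"jaw":0},{"translation":[0,0,-21],"angular":[0,0,0],"jaw":0}]'
```

```text
t: 15.8
ee_pos: [419.9, -1.7, 107.5]
orientation: [0.215, -3.134, -0.0]
ft_force: [-2.8, -0.6, 5.0]
width: 0.3
grasp_force: 2.6
```

```bash
python3 -m creep '[{"translation":[0,0,-5],"angular":[0,0,0],"jaw":0},{"translation":[0,0,-10],"angular":[0,0,0],"jaw":0},{"translation":[0,0,-14],"angular":[0,0,0],"jaw":0},{"translation":[0,0,-18],"angular":[0,0,0],"jaw":0},{"translation":[0,0,-18],"angular":[0,0,0],"jaw":0},{"translation":[0,0,-18],"angular":[0,0,0],"jaw":0},{"translation":[0,0,-18],"angular":[0,0,0],"jaw":0},{"translation":[0,0,-18],"angular":[0,0,0],"jaw":0}]'
```

```text
t: 16.8
ee_pos: [420.1, -1.7, 125.1]
orientation: [0.215, -3.134, -0.0]
ft_force: [-1.1, -0.2, 3.5]
width: 0.4
grasp_force: 1.7
```

Contact held at 125 mm, so the carriage is released. Next I raise the rest of the way and clear the pad.

```bash
python3 -m creep '[{"translation":[0,0,-4],"angular":[0,0,0],"jaw":0},{"translation":[0,0,-8],"angular":[0,0,0],"jaw":0},{"translation":[0,0,-12],"angular":[0,0,0],"jaw":0},{"translation":[0,0,-20],"angular":[0,0,0],"jaw":0},{"translation":[0,0,-40],"angular":[0,0,0],"jaw":0},{"translation":[0,0,-70],"angular":[0,0,0],"jaw":0},{"translation":[0,0,-100],"angular":[0,0,0],"jaw":0},{"translation":[-30,-30,-125],"angular":[0,0,0],"jaw":0.3}]'
python3 -c "
from h import *
o=ctrl.get_obs();print(o['ft_force'])
delta([440,-250,250],0.138)
T=np.array([477,-311,0])
for c in ('top','scene'):
  ctrl.get_image(c)
  for l in('thumb_pad','dropper'):
    for r in ctrl.look_for(c,l)[:1]:print(c,l,r)
"
```

```text
t: 17.8
ee_pos: [452.8, -26.7, 251.8]
orientation: [0.218, -3.134, -0.0]
ft_force: [0.3, -0.1, -0.1]
width: 7.2
grasp_force: 0.0
[ 0.26207369 -0.1294738  -0.14139346]
trans [  43.7 -219.4    1.7] ang [ 0.    -0.     0.001] at [452.8 -26.7 251.8] t 17.8
top thumb_pad {'rect': [152.6, 248.3, 169.4, 264.8], 'score': 0.83}
top dropper {'rect': [300.8, 234.2, 312.9, 245.4], 'score': 0.59}
scene thumb_pad {'rect': [173.4, 175.7, 185.4, 185.3], 'score': 0.52}
scene dropper {'rect': [275.9, 237.1, 291.2, 276.2], 'score': 0.8}
```

```bash
python3 -c "
from h import *
from scipy.optimize import least_squares
A=onz('scene',283.5,257,38)
def f(p): return np.r_[proj('scene',[p[0],p[1],38])-[283.5,256.5], proj('top',[p[0],p[1],55])-[307,240]]
s=least_squares(f,[470,-311]);print(s.x,s.fun)
delta([s.x[0]+20,s.x[1],200],0.138)
"
```

```text
[ 480.91928924 -306.58299104] [-0.65639641 -0.03859214  0.50973161 -0.52776944]
trans [  -9.8 -283.6   49.3] ang [ 0.001 -0.002 -0.001] at [452.6 -27.  249.5] t 18.1
```

```bash
python3 -m creep '[{"translation":[-1,-30,5],"angular":[0,0,0],"jaw":0.7},{"translation":[-2,-75,10],"angular":[0,0,0],"jaw":0.7},{"translation":[-4,-125,20],"angular":[0,0,0],"jaw":0.7},{"translation":[-6,-175,30],"angular":[0,0,0],"jaw":0.7},{"translation":[-8,-225,40],"angular":[0,0,0],"jaw":0.7},{"translation":[-10,-265,49],"angular":[0,0,0],"jaw":0.7},{"translation":[-10,-283,49],"angular":[0,0,0],"jaw":0.7},{"translation":[-10,-283,49],"angular":[0,0,0],"jaw":0.7}]'
python3 - <<'E'
from h import *
snap("wrist","w3")
print(ctrl.get_obs()["ee_pos"])
for r in ctrl.look_for("wrist","dropper")[:2]:
    x=r["rect"];print(round(r["score"],2),np.round(x))
p=[481,-307]
for z in(0,52,77):print(z,proj("wrist",p+[z]))
E
```

```text
t: 19.1
ee_pos: [502.0, -306.1, 200.7]
orientation: [0.214, -3.133, -0.002]
ft_force: [0.3, -0.0, 0.3]
width: 61.5
grasp_force: 0.0
[ 502.00301149 -305.27378516  200.94834921]
0.88 [270. 157. 295. 187.]
0.5 [325. 244. 411. 258.]
0 [283.29970283 167.57848263]
52 [283.66373066 175.35150552]
77 [283.88366246 180.04767105]
```

View pics/w3.png

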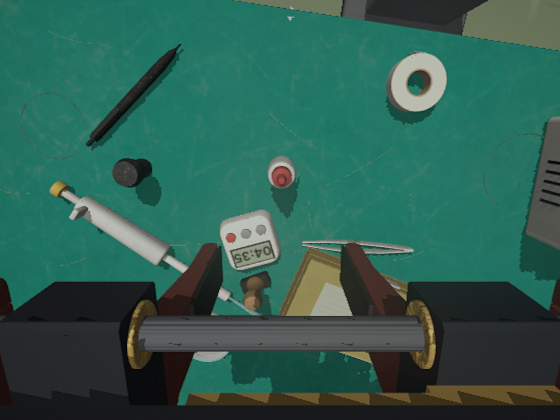

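The bottle stands upright with its cap tip at (282,178) and shoulder at (282,172). The timer's near edge is at about row 215, so the fingers clear it.

```bash
python3 -c "
from h import *
for p in ((282,177.5,77),(282,172,52)): print(onz('wrist',*p))
q=onz('wrist',282,175,65);delta([q[0],q[1],23],0.138)
"
```

```text
[ 479.03723945 -308.90958336   77.        ]
[ 478.11144887 -308.96918158   52.        ]
trans [ 23.5  -0.9 178.2] ang [ 0.001 -0.001 -0.   ] at [ 502.1 -304.9  201.2] t 19.2
```

```bash
python3 -m creep '[{"translation":[23.5,-1,20],"angular":[0,0,0],"jaw":0.7},{"translation":[23.5,-1,60],"angular":[0,0,0],"jaw":0.7},{"translation":[23.5,-1,100],"angular":[0,0,0],"jaw":0.7},{"translation":[23.5,-1,140],"angular":[0,0,0],"jaw":0.7},{"translation":[23.5,-1,170],"angular":[0,0,0],"jaw":0.7},{"translation":[23.5,-1,178],"angular":[0,0,0],"jaw":0.7},{"translation":[23.5,-1,178],"angular":[0,0,0],"jaw":0.7},{"translation":[23.5,-1,178],"angular":[0,0,0],"jaw":0.3}]'
python3 -m creep '[{"translation":[0,0,0],"angular":[0,0,0],"jaw":0.2},{"translation":[0,0,0],"angular":[0,0,0],"jaw":0.1},{"translation":[0,0,0],"angular":[0,0,0],"jaw":0.1},{"translation":[0,0,0],"angular":[0,0,0],"jaw":0.1},{"translation":[0,0,0],"angular":[0,0,0],"jaw":0.1},{"translation":[0,0,-10],"angular":[0,0,0],"jaw":0.1},{"translation":[0,0,-50],"angular":[0,0,0],"jaw":0.1},{"translation":[0,0,-110],"angular":[0,0,0],"jaw":0.1}]'
python3 -c "
from h import *
delta([473.5,5.8,190],0.138)"
```

```text
t: 20.2
ee_pos: [480.3, -310.7, 24.6]
orientation: [-0.216, 3.132, -0.002]
ft_force: [0.4, -0.2, 0.1]
width: 54.8
grasp_force: 0.0
t: 21.2
ee_pos: [478.2, -309.7, 133.1]
orientation: [0.215, -3.131, -0.004]
ft_force: [1.0, -1.3, -0.0]
width: 27.1
grasp_force: 30.0
trans [-38.3 313.3 -56.2] ang [ 0.003 -0.003 -0.001] at [ 478.2 -309.7  133.1] t 21.2
```

```bash
python3 -m creep '[{"translation":[-12,36,-30],"angular":[0,0,0],"jaw":0.1},{"translation":[-24,84,-60],"angular":[0,0,0],"jaw":0.1},{"translation":[-36,136,-67],"angular":[0,0,0],"jaw":0.1},{"translation":[-48,188,-67],"angular":[0,0,0],"jaw":0.1},{"translation":[-60,240,-67],"angular":[0,0,0],"jaw":0.1},{"translation":[-75,285,-67],"angular":[0,0,0],"jaw":0.1},{"translation":[-95,313,-67],"angular":[0,0,0],"jaw":0.1},{"translation":[-104,313,-67],"angular":[0,0,0],"jaw":0.1}]'
python3 -m creep '[{"translation":[0,0,0],"angular":[0,0,0],"jaw":0.1},{"translation":[0,0,0],"angular":[0,0,0],"jaw":0.1},{"translation":[0,0,0],"angular":[0,0,0],"jaw":0.1},{"translation":[0,0,0],"angular":[0,0,0],"jaw":0.1},{"translation":[0,0,0],"angular":[0,0,0],"jaw":0.1},{"translation":[0,0,0],"angular":[0,0,0],"jaw":0.1},{"translation":[0,0,0],"angular":[0,0,0],"jaw":0.1},{"translation":[0,0,0],"angular":[0,0,0],"jaw":0.1}]'
python3 - <<'E'
from h import *
im=snap("wrist","w4"); o=ctrl.get_obs();print(o["ee_pos"],o["orientation"],o["width"],o["ft_force"])
cv2.imwrite("pics/w4c.png",cv2.resize(im[120:330,170:450,::-1],None,fx=2.5,fy=2.5,interpolation=2))
print("pad",proj("wrist",[420.5,-1.5,135]),"well",proj("wrist",[473,5.8,101]))
for l in("thumb_pad","well"):
  for r in ctrl.look_for("wrist",l)[:2]:print(l,r,)
E
```

```text
t: 22.2
ee_pos: [540.0, 15.5, 200.5]
orientation: [-0.22, 3.133, 0.0]
ft_force: [-0.2, -0.4, -0.4]
width: 26.8
grasp_force: 30.0
t: 23.2
ee_pos: [539.6, 13.9, 200.2]
orientation: [-0.215, 3.134, 0.0]
ft_force: [-0.1, 0.6, -0.5]
width: 27.4
grasp_force: 30.0
[539.57301677  13.85159415 200.18211052] [-2.15510102e-01  3.13418506e+00 -1.58531477e-05] 27.10054544350756 [-0.64279612 -0.17394404 -1.26479762]
pad [285.7804396   37.16781402] well [284.92102798 125.43723191]
well {'rect': [254.1, 11.3, 316.5, 159.8], 'score': 0.67}
```

View pics/w4c.png

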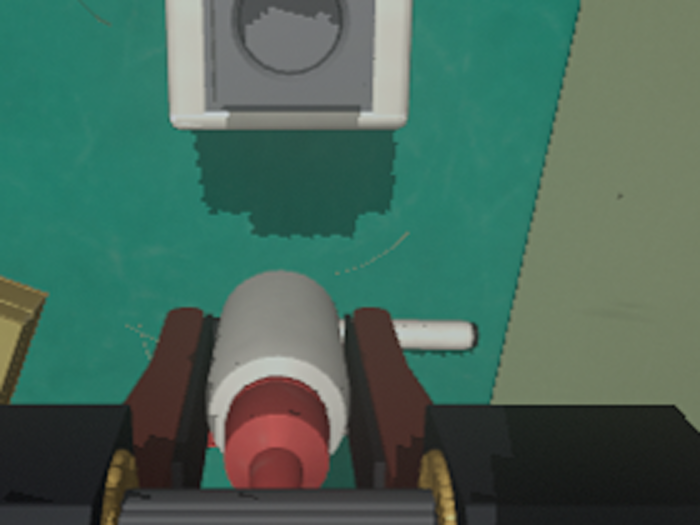

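The bottle is held upright in the fingers. The well rim's centre is at about full-image (286,128). I'll crop higher to see the whole rim.

Run:
```python
from h import *
im=cv2.imread("pics/w4.png")[0:180,215:355]
cv2.imwrite("pics/w4d.png",cv2.resize(im,None,fx=3.3,fy=3.3,interpolation=2))
def circ(c,z,r,col):
    q=[((np.array(proj("wrist",[c[0]+r*np.cos(a),c[1]+r*np.sin(a),z]))-[215,0])*3.3).astype(int) for a in np.linspace(0,6.28,90)]
    cv2.polylines(J,[np.array(q)],True,col,1)
J=cv2.imread("pics/w4d.png")
circ((473,5.8),101,16,(0,0,255)); circ((420.5,-1.5),135,18,(0,255,255))
cv2.imwrite("pics/w4e.png",J)
```

```text
(no output)
```

View pics/w4e.png

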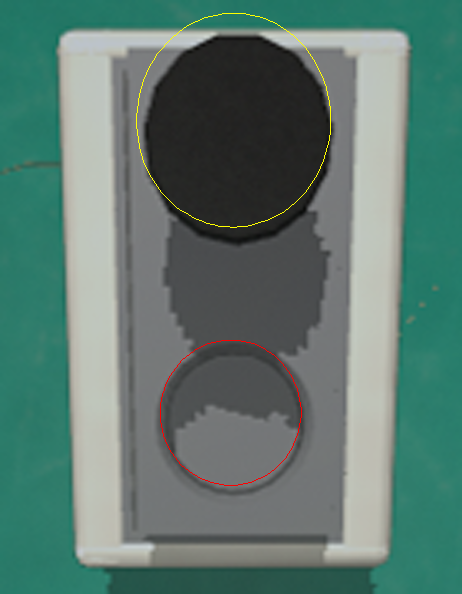

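Run:
```python
from h import *
for z in(107,125,135): print(z,proj("scene",[420.5,-1.5,z]),proj("top",[420.5,-1.5,z]))
def w(c,z,r):
    q=np.array([proj("wrist",[c[0]+r*np.cos(a),c[1]+r*np.sin(a),z]) for a in np.linspace(0,6.28,90)]);return q.min(0),q.max(0)
for c in((420.5,-1.5),(422.5,-1.5)):
  for z in(125,130,135):
    for r in(17,18):print(c,z,r,np.round(np.r_[w(c,z,r)],1))
for z in (91,96,101):
  for c in((473,5.8),): print(z,np.round(np.r_[w(c,z,16)],1))
print("obs pad",145/3.3+215,34/3.3,331/3.3+215,243/3.3,"well",160/3.3+215,345/3.3,308/3.3+215,494/3.3)
i=ctrl.camera_info("wrist");print(np.round(i["camera_matrix"],1).tolist())
print("casing 128 len at 70:",proj("wrist",[447.5-64*.9905,2.2-64*.1376,70]),proj("wrist",[447.5+64*.9905,2.2+64*.1376,70]))
```

```text
107 [180.67456692 188.91719526] [162.75710462 258.47221916]
125 [180.1305856  181.73357598] [160.84105414 257.41330235]
135 [179.82478234 177.6952495 ] [159.74553295 256.80785599]
(420.5, -1.5) 125 17 [259.1  11.1 312.1  69.4]
(420.5, -1.5) 125 18 [257.5   9.3 313.7  71. ]
(420.5, -1.5) 130 17 [258.6   8.6 312.8  68.2]
(420.5, -1.5) 130 18 [257.    6.7 314.4  69.9]
(420.5, -1.5) 135 17 [258.    5.9 313.6  67.1]
(420.5, -1.5) 135 18 [256.4   4.1 315.2  68.8]
(422.5, -1.5) 125 17 [258.7  14.6 311.6  72.6]
(422.5, -1.5) 125 18 [257.1  12.8 313.2  74.2]
(422.5, -1.5) 130 17 [258.2  12.2 312.3  71.6]
(422.5, -1.5) 130 18 [256.6  10.4 313.9  73.2]
(422.5, -1.5) 135 17 [257.6   9.6 313.   70.5]
(422.5, -1.5) 135 18 [256.    7.8 314.7  72.2]
91 [264.3 103.7 305.3 146. ]
96 [264.  103.4 305.8 146.5]
101 [263.6 103.1 306.2 147.1]
obs pad 258.93939393939394 10.303030303030303 315.3030303030303 73.63636363636364 well 263.4848484848485 104.54545454545455 308.33333333333337 149.69696969696972
[[336.9, 0.0, 280.9], [0.0, 336.9, 211.3], [0.0, 0.0, 1.0]]
casing 128 len at 70: [284.84537797   4.31811448] [284.34643965 170.12039214]
```

The rim's centre is at full-image (286,127), about 1 px right and 2 px below the prediction. The pad and casing are shifted a similar way. Next I'll check in the same picture how the bottle sits relative to the TCP.

Run:
```python
from h import *
o=ctrl.get_obs();A=R.from_rotvec(o["orientation"]);p=o["ee_pos"]
for dx in(-3,0,3):
  for h,r in((24.4,14),(-27.6,14)):
    q=np.array([proj("wrist",p+A.apply([dx+r*np.cos(a),r*np.sin(a),h])) for a in np.linspace(0,6.28,120)])
    print(dx,h,np.r_[q.min(0),q.max(0)].round(1))
print("obs bottom far row",270/2.5+120,"shoulder near cols",208/2.5+170,348/2.5+170,"row",)
delta([474.5,6.5,140],0.138)
```

```text
-3 24.4 [260.2 227.4 307.5 271.5]
-3 -27.6 [253.1 264.7 316.2 321.6]
0 24.4 [260.1 222.4 307.6 267. ]
0 -27.6 [252.9 258.3 316.4 315.7]
3 24.4 [260.  217.5 307.7 262.3]
3 -27.6 [252.8 251.8 316.6 309.8]
obs bottom far row 228.0 shoulder near cols 253.2 309.2 row
trans [65.5  1.6 60.2] ang [-0.     0.    -0.001] at [539.6  13.8 200.2] t 23.35
```

```bash
python3 -m creep '[{"translation":[0,2,15],"angular":[0,0,0],"jaw":0.1},{"translation":[0,2,35],"angular":[0,0,0],"jaw":0.1},{"translation":[0,2,55],"angular":[0,0,0],"jaw":0.1},{"translation":[0,2,68],"angular":[0,0,0],"jaw":0.1},{"translation":[0,2,68],"angular":[0,0,0],"jaw":0.1},{"translation":[0,2,68],"angular":[0,0,0],"jaw":0.1},{"translation":[0,2,68],"angular":[0,0,0],"jaw":0.1},{"translation":[0,2,68],"angular":[0,0,0],"jaw":0.1}]'
python3 - <<'E'
from h import *
im=snap("wrist","w5"); o=ctrl.get_obs();print(o["ee_pos"],o["t"])
c=im[70:290,200:370,::-1].copy();J=cv2.resize(c,None,fx=2.7,fy=2.7,interpolation=2)
A=R.from_rotvec(o["orientation"]);p=o["ee_pos"]
def draw(P,col): cv2.polylines(J,[np.array([((proj("wrist",q)-[200,70])*2.7) for q in P]).astype(int)],True,col,1)
t=np.linspace(0,6.28,90)
draw([[474.5+16*np.cos(a),7+16*np.sin(a),101] for a in t],(0,0,255))
draw([p+A.apply([-2+14*np.cos(a),14*np.sin(a),24.4]) for a in t],(255,0,0))
draw([p+A.apply([-2+14*np.cos(a),14*np.sin(a),-27.6]) for a in t],(0,255,255))
cv2.imwrite("pics/w5c.png",J)
E
```

```text
t: 24.35
ee_pos: [539.7, 15.8, 132.7]
orientation: [-0.215, 3.133, -0.0]
ft_force: [-0.9, 0.5, -0.8]
width: 26.8
grasp_force: 30.0
[539.57129236  15.77087557 132.65885311] 24.4
```

View pics/w5c.png

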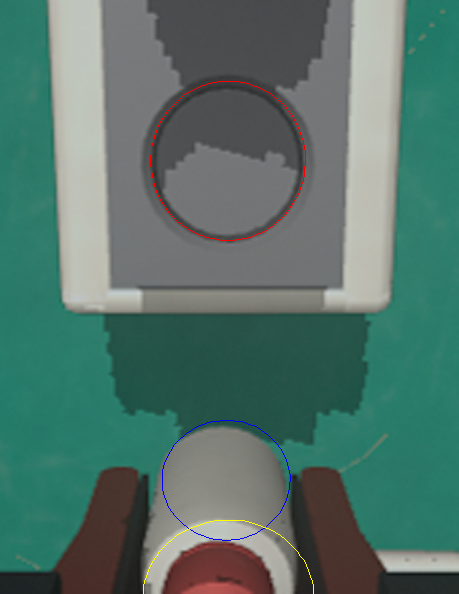

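The rim is centred at crop (227,161), matching the (474.5,7) drawn. The held bottle's base is 2-3 px left of and about 7 px below its drawn circle. So the bottle appears about +2.7 mm in x and -0.8 mm in y off the TCP.

```bash
python3 -c "
from h import *
delta([471.8,7.6,121.5],0.138)"
```

```text
trans [68.3  1.2 11.1] ang [-0.     0.001 -0.001] at [539.6  15.8 132.7] t 24.4
```

```bash
python3 -m creep '[{"translation":[25,1.2,0],"angular":[0,0,0],"jaw":0.1},{"translation":[50,1.2,0],"angular":[0,0,0],"jaw":0.1},{"translation":[65,1.2,0],"angular":[0,0,0],"jaw":0.1},{"translation":[68.3,1.2,0],"angular":[0,0,0],"jaw":0.1},{"translation":[68.3,1.2,2],"angular":[0,0,0],"jaw":0.1},{"translation":[68.3,1.2,5],"angular":[0,0,0],"jaw":0.1},{"translation":[68.3,1.2,8],"angular":[0,0,0],"jaw":0.1},{"translation":[68.3,1.2,11],"angular":[0,0,0],"jaw":0.1}]'
python3 -m creep '[{"translation":[0,0,0],"angular":[0,0,0],"jaw":0.1},{"translation":[0,0,0],"angular":[0,0,0],"jaw":0.1},{"translation":[0,0,0],"angular":[0,0,0],"jaw":0.1},{"translation":[0,0,0],"angular":[0,0,0],"jaw":0.1},{"translation":[0,0,0],"angular":[0,0,0],"jaw":0.1},{"translation":[0,0,0],"angular":[0,0,0],"jaw":0.1},{"translation":[0,0,0],"angular":[0,0,0],"jaw":0.1},{"translation":[0,0,0],"angular":[0,0,0],"jaw":0.1}]'
python3 -c "
from h import *
delta([471.8,7.6,112],0.138)"
```

```text
t: 25.4
ee_pos: [471.6, 7.7, 120.8]
orientation: [0.216, -3.134, 0.0]
ft_force: [0.5, -0.0, -0.3]
width: 27.0
grasp_force: 30.0
t: 26.4
ee_pos: [471.5, 7.6, 121.2]
orientation: [0.215, -3.134, 0.0]
ft_force: [-0.2, 0.0, -0.7]
width: 26.9
grasp_force: 30.0
trans [-0.3 -0.1  9.2] ang [-0.    -0.    -0.001] at [471.5   7.6 121.2] t 26.4
```

```bash
python3 -m creep '[{"translation":[0,0,1.5],"angular":[0,0,0],"jaw":0.1},{"translation":[0,0,3],"angular":[0,0,0],"jaw":0.1},{"translation":[0,0,4.5],"angular":[0,0,0],"jaw":0.1},{"translation":[0,0,6],"angular":[0,0,0],"jaw":0.1},{"translation":[0,0,7.5],"angular":[0,0,0],"jaw":0.1},{"translation":[0,0,9],"angular":[0,0,0],"jaw":0.1},{"translation":[0,0,9],"angular":[0,0,0],"jaw":0.1},{"translation":[0,0,9],"angular":[0,0,0],"jaw":0.1}]'
```

```text
t: 27.4
ee_pos: [471.5, 7.6, 112.2]
orientation: [-0.215, 3.134, -0.0]
ft_force: [0.4, -0.5, -0.9]
width: 26.5
grasp_force: 30.0
```

```bash
python3 -m creep '[{"translation":[0,0,1],"angular":[0,0,0],"jaw":0.1},{"translation":[0,0,2],"angular":[0,0,0],"jaw":0.1},{"translation":[0,0,2.8],"angular":[0,0,0],"jaw":0.1},{"translation":[0,0,2.8],"angular":[0,0,0],"jaw":0.1},{"translation":[0,0,2.8],"angular":[0,0,0],"jaw":0.1},{"translation":[0,0,2.8],"angular":[0,0,0],"jaw":0.1},{"translation":[0,0,2.8],"angular":[0,0,0],"jaw":0.1},{"translation":[0,0,2.8],"angular":[0,0,0],"jaw":0.1}]'
```

```text
t: 28.4
ee_pos: [471.5, 7.6, 109.4]
orientation: [-0.215, 3.134, -0.0]
ft_force: [0.3, 0.2, -1.1]
width: 26.6
grasp_force: 30.0
```

```bash
python3 -m creep '[{"translation":[0,0,0.5],"angular":[0,0,0],"jaw":0.35},{"translation":[0,0,0.5],"angular":[0,0,0],"jaw":0.55},{"translation":[0,0,0.5],"angular":[0,0,0],"jaw":0.6},{"translation":[0,0,0.5],"angular":[0,0,0],"jaw":0.6},{"translation":[0,0,-5],"angular":[0,0,0],"jaw":0.6},{"translation":[0,0,-30],"angular":[0,0,0],"jaw":0.6},{"translation":[0,0,-70],"angular":[0,0,0],"jaw":0.6},{"translation":[0,0,-115],"angular":[0,0,0],"jaw":0.6}]'
python3 - <<'E'
from h import *
im=ctrl.get_image("scene");cv2.imwrite("pics/s2.png",cv2.resize(im[120:270,110:310,::-1],None,fx=3,fy=3,interpolation=2))
for z in(85,137,162): print(z,proj("scene",[474,7.5,z]))
print(ctrl.look_for("scene","dropper")[:2])
delta([420.3,0,145],0.138)
E
```

```text
t: 29.4
ee_pos: [471.0, 7.6, 225.6]
orientation: [0.215, -3.133, -0.0]
ft_force: [0.3, -0.6, 0.6]
width: 52.8
grasp_force: 0.0
85 [199.0033072  191.96279173]
137 [197.87451588 171.98340079]
162 [197.31459465 162.07290187]
[{'rect': [191.6, 161.1, 204.0, 188.7], 'score': 0.64}, {'rect': [168.1, 175.9, 213.8, 207.4], 'score': 0.23}]
trans [55.4 -0.  83.6] ang [-0.001  0.009 -0.001] at [474.4   7.6 229.1] t 29.5
```

View pics/s2.png

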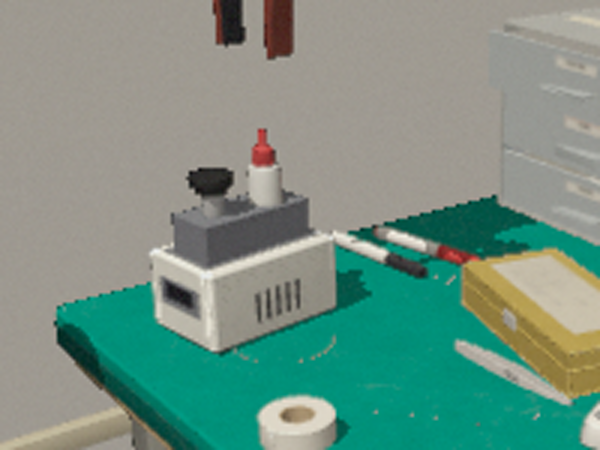

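The bottle stands upright at crop (263,170), seated in the raised carriage. The fingers are clear above it, so I'll close them and move over the pad.

```bash
python3 -m creep '[{"translation":[14,0,0],"angular":[0,0,0],"jaw":0},{"translation":[35,0,0],"angular":[0,0,0],"jaw":0},{"translation":[54,0,5],"angular":[0,0,0],"jaw":0},{"translation":[54.5,0,25],"angular":[0,0,0],"jaw":0},{"translation":[54.5,0,50],"angular":[0,0,0],"jaw":0},{"translation":[54.5,0,75],"angular":[0,0,0],"jaw":0},{"translation":[54.5,0,80],"angular":[0,0,0],"jaw":0},{"translation":[54.5,0,80],"angular":[0,0,0],"jaw":0}]'
python3 -c "
from h import *
delta([420.5,-0.8,89],0.138);print(ctrl.get_obs()['width'])"
```

```text
t: 30.5
ee_pos: [416.5, 0.2, 143.9]
orientation: [0.215, -3.132, -0.0]
ft_force: [0.7, 0.0, -0.2]
width: 0.4
grasp_force: 0.0
trans [-4.  -1.5 54.9] ang [ 0.    -0.002 -0.001] at [4.165e+02 2.000e-01 1.439e+02] t 30.5
0.44393723849467115
```

```bash
python3 -m creep '[{"translation":[-4,-1,2],"angular":[0,0,0],"jaw":0},{"translation":[-4,-1,5],"angular":[0,0,0],"jaw":0},{"translation":[-4,-1,8],"angular":[0,0,0],"jaw":0},{"translation":[-4,-1,11],"angular":[0,0,0],"jaw":0},{"translation":[-4,-1,15],"angular":[0,0,0],"jaw":0},{"translation":[-4,-1,19],"angular":[0,0,0],"jaw":0},{"translation":[-4,-1,23],"angular":[0,0,0],"jaw":0},{"translation":[-4,-1,27],"angular":[0,0,0],"jaw":0}]'
python3 -m creep '[{"translation":[0,0,4],"angular":[0,0,0],"jaw":0},{"translation":[0,0,8],"angular":[0,0,0],"jaw":0},{"translation":[0,0,12],"angular":[0,0,0],"jaw":0},{"translation":[0,0,16],"angular":[0,0,0],"jaw":0},{"translation":[0,0,20],"angular":[0,0,0],"jaw":0},{"translation":[0,0,23],"angular":[0,0,0],"jaw":0},{"translation":[0,0,25.5],"angular":[0,0,0],"jaw":0},{"translation":[0,0,27],"angular":[0,0,0],"jaw":0}]'
```

```text
t: 31.5
ee_pos: [421.7, -0.3, 117.2]
orientation: [-0.215, 3.134, -0.0]
ft_force: [-0.6, 0.0, 4.1]
width: 0.4
grasp_force: 2.0
t: 32.5
ee_pos: [421.7, -0.3, 90.3]
orientation: [-0.215, 3.134, -0.0]
ft_force: [-1.8, 0.1, 8.1]
width: 0.6
grasp_force: 4.2
```

```bash
python3 -m creep '[{"translation":[0,0,0.7],"angular":[0,0,0],"jaw":0},{"translation":[0,0,1.4],"angular":[0,0,0],"jaw":0},{"translation":[0,0,2],"angular":[0,0,0],"jaw":0},{"translation":[0,0,2.5],"angular":[0,0,0],"jaw":0},{"translation":[0,0,3],"angular":[0,0,0],"jaw":0},{"translation":[0,0,3.3],"angular":[0,0,0],"jaw":0},{"translation":[0,0,3.3],"angular":[0,0,0],"jaw":0},{"translation":[0,0,3.3],"angular":[0,0,0],"jaw":0}]'
```

```text
t: 33.5
ee_pos: [421.7, -0.3, 87.3]
orientation: [-0.215, 3.134, -0.0]
ft_force: [-0.9, 0.6, 10.7]
width: 0.3
grasp_force: 5.2
```

```bash
python3 -m creep '[{"translation":[0,0,0.4],"angular":[0,0,0],"jaw":0},{"translation":[0,0,0.8],"angular":[0,0,0],"jaw":0},{"translation":[0,0,0.8],"angular":[0,0,0],"jaw":0},{"translation":[0,0,0.8],"angular":[0,0,0],"jaw":0},{"translation":[0,0,0.8],"angular":[0,0,0],"jaw":0},{"translation":[0,0,0.8],"angular":[0,0,0],"jaw":0},{"translation":[0,0,0.8],"angular":[0,0,0],"jaw":0},{"translation":[0,0,0.8],"angular":[0,0,0],"jaw":0}]'
```

```text
t: 34.5
ee_pos: [421.7, -0.3, 86.7]
orientation: [-0.215, 3.134, -0.0]
ft_force: [-2.8, -0.7, 14.2]
width: 0.4
grasp_force: 7.0
```

Pressing slightly more, then easing up slowly to about 110 mm to test whether it latched.

```bash
python3 -m creep '[{"translation":[0,0,0.5],"angular":[0,0,0],"jaw":0},{"translation":[0,0,0.5],"angular":[0,0,0],"jaw":0},{"translation":[0,0,0.5],"angular":[0,0,0],"jaw":0},{"translation":[0,0,-3],"angular":[0,0,0],"jaw":0},{"translation":[0,0,-8],"angular":[0,0,0],"jaw":0},{"translation":[0,0,-13],"angular":[0,0,0],"jaw":0},{"translation":[0,0,-18],"angular":[0,0,0],"jaw":0},{"translation":[0,0,-23],"angular":[0,0,0],"jaw":0}]'
python3 -c "
from h import *
o=ctrl.get_obs();print(o['ee_pos'],o['ft_force'],o['grasp_force'])"
```

```text
t: 35.5
ee_pos: [421.3, -0.2, 109.2]
orientation: [0.215, -3.134, -0.0]
ft_force: [-0.3, -0.7, 0.6]
width: 0.4
grasp_force: 0.0
[ 4.21276048e+02 -2.26458878e-01  1.09152227e+02] [-0.29174302 -0.69440917  0.56801822] 0.0
```

No contact at 109 mm, so the carriage is latched. Retreating straight up to check.

```bash
python3 -m creep '[{"translation":[0,0,-5],"angular":[0,0,0],"jaw":0},{"translation":[0,0,-15],"angular":[0,0,0],"jaw":0},{"translation":[0,0,-30],"angular":[0,0,0],"jaw":0},{"translation":[0,0,-50],"angular":[0,0,0],"jaw":0},{"translation":[0,0,-75],"angular":[0,0,0],"jaw":0},{"translation":[0,0,-100],"angular":[0,0,0],"jaw":0},{"translation":[0,0,-110],"angular":[0,0,0],"jaw":0},{"translation":[0,0,-110],"angular":[0,0,0],"jaw":0}]'
python3 - <<'E'
from h import *
im=ctrl.get_image("scene");cv2.imwrite("pics/s3.png",cv2.resize(im[120:270,110:310,::-1],None,fx=3,fy=3,interpolation=2))
E
```

```text
t: 36.5
ee_pos: [421.8, -0.3, 219.7]
orientation: [-0.215, 3.133, -0.0]
ft_force: [0.3, -0.1, -0.2]
width: 0.1
grasp_force: 0.0
```

View pics/s3.png

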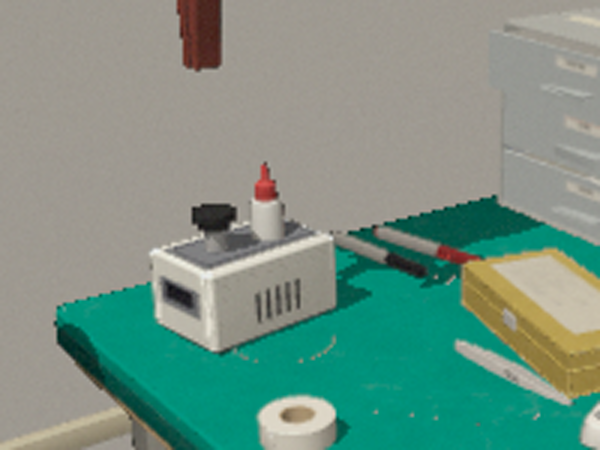

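The carriage is down, the bottle stands upright in it at crop (266,205), and the fingers are clear.

```bash
python3 -c "
from workcell import ctrl
print(ctrl.close_job())"
```

```text
the job is handed in; nothing more can be done
None
```

The job is handed in at about 36.5 s of the 64 s allowed: the last picture shows the carriage latched down with the bottle upright in its well and the fingers clear; `close_job()` returned no verdict.

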